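Stack a wound choke and its clamping bush on the mounting post

ROBOT

A 6-joint arm with a two-finger parallel gripper is mounted at the origin on a cart in front of the work surface, level with it; the furniture and walls round the work are solid. World frame = base frame: x ahead of the robot, y to its left, z up, the work surface at z = 0. Lengths are in m, angles in rad, forces in N, time in s.
With the tool pointing down it reaches from about 0.35 to 0.775 m from the base axis. Payload 7.3 kg.
Tool frame: the origin (TCP) lies at the very end of the fingers, on their centre line; the grasp point (between the pads) lies robot.grip_point_offset behind it (robot.grip_point_offset is the distance from the TCP to the grasp point, in m); z points along the fingers, y is the line along which they close (so a half turn about z gives the same grasp; the last joint's range is limited). The gripper opens to 92 mm and grips with 3 to 60 N. Pads are 19 mm wide; open, the fingers measure 130 mm over their backs; the gripper's body (75 mm by 190 mm) begins 47 mm behind the grasp point.
Start: joints at [-1.285, 0.342, 1.524, -0, 1.275, -0.146], TCP at [0.22, -0.477, 0.227] pointing down, gripper open.
Joint ranges: [-2.53, 2.53], [-0.77, 2.02], [0.04, 2.7], [-1, 4.14], [0.28, 2.66], [-3.11, 3.11]. Speed limits (rad/s): [2.57, 2.57, 3.14, 3.14, 3.14, 3.14].

INTERFACE

Orientations are given as a rotation vector (axis times angle).
In Python, from workcell import robot gives the robot as it stands. The module is installed in compiled form; this text tells all that it offers.
- The arm moves only by the tool drive_tool, never from a script. Its argument "moves" is a list of rows, each an object with "xyz": the shift along the tool's x, y, z in cm, a list of three; "yaw": the turn about the tool's z in rad; "fingers": the opening, from 0 (shut) to 1 (fully open). In form: [{"xyz": [x, y, z], "yaw": yaw, "fingers": fingers}, ...]. A call has 1 to 5 rows; each row shifts and turns the commanded pose from where the row before left it, along the tool's axes as they then stand; what a row does not reach is not made up. A row lasts 1/12 s, in which the tool goes at most 41.7 mm and 7.16 degrees, less where a joint would pass 70% of its speed; a pose out of reach is approached as far as the arm can. A call is refused whole if a number of a shift passes 4.17 or a number of a turn 0.125, either way. A call with a gripper value outside its range is refused whole. The fingers move at their own pace and stop on an object; "newtons" is the grip in N (left out, the last holds). Time passes only in rows, so rows that do not move let the fingers close. It gives the time, the measured TCP pose, the force, the opening and the grip force at its end, in the units of the state.
- robot.sense(): the state, without advancing time (a new reading comes with each control period).
- robot.capture(name): name is "side" or "top" or "wrist"; returns a dict with "image" (420x560x3 uint8, red, green, blue), "fx", "fy", "cx", "cy" (pixels), "xyz" and "orientation" of the camera in the world. Camera axes: x right, y down, z forward; pixel columns grow to the right and rows downward; lengths in m; the calibration is good to about 2 mm. A picture is of the moment at which its call begins. There is no depth.
- robot.job_done(): hands the job in; it is judged then, once.
The state is a dict: "time_s": time; "joint_positions": joint angles; "qvel": joint speeds; "tau": joint torques, N m; "ee_pos": TCP position; "eef_rot": TCP orientation; "ft_force": force on the tool from outside, world axes, zero at the start; "wrist_torque": the same for the moment, N m; "finger_gap": finger opening in m; "finger_force": force on a finger pad.
Only numpy, scipy, OpenCV 4.12 (cv2) and the standard library are available. Lean on these libraries where they do the work, as an engineer would, in place of code of your own. Each camera call takes 0.05 s, during which the arm holds its last target. There are 200 camera calls.

TASK

Assemble the choke on its mounting post: thread the larger of the two copper-wound ring chokes down the upright post until it lies flat on the round base, then thread the plain aluminium bush down the same post until it sits flat on top of the choke. Lower each one all the way down before letting go rather than dropping it, and leave the small choke where it lies.

Things in the scene. Friction and masses are not known exactly. Their poses are not given: they have to be found in the camera images.
- choke_centre (a point): The larger choke: a ring wound with copper wire on a dark core, lying flat on the desk; outer diameter 60 mm, bore 36 mm, 24 mm high, 160 g (may vary by a third). The point is its centre, half-way up (12 mm above its underside); z is the ring's axis. It can be gripped across its outside along any direction.
- bush_centre (a point): The clamping bush: a plain aluminium ring, lying flat on the desk; outer diameter 52 mm, bore 36 mm, 28 mm high, about 80 g. The point is its centre, half-way up (14 mm above its underside); z is the ring's axis. It can be gripped across its outside along any direction.
- mount_seat (a point): The mount, fixed to the desk: a dark round steel base, diameter 110 mm and 12 mm thick, with an upright plain steel post of diameter 16 mm in its middle; the post stands 60 mm above the base's top face and its last 8 mm taper to 8 mm diameter. The point lies on the post's axis at the level of the base's top face (12 mm above the desk); z points up along the post.
- small_choke_centre (a point): The smaller choke, a bystander that does not fit the post: copper-wound ring of outer diameter 40 mm, bore 13 mm, 18 mm high, lying flat on the desk. The point is its centre, half-way up. Leave it alone. The larger choke, the bush and the small choke lie at three places on the desk, any of them in any place, at least 90 mm from centre to centre.
Mind the look-alikes: they are no part of the job. Leave any blue look-alike of the part that bears bush_centre alone.

How it is judged:
By the outcome, as a careful person would: the job done as asked, in the order asked, and still so for the second after the job is handed in, with the robot touching nothing.
It also fails if it takes over 58 s, if anything falls off the work surface, if the arm or the gripper's body presses on something with over 40 N, if the wrist force passes 120 N, or if a joint passes its speed limit or range.

## Working session

There is one attempt and no reset: what is moved stays moved. The work goes in short steps, Python scripts to look and compute and a tool call to move; the robot and the scene stay as the last step left them, time stands still between calls to the robot, and variables do not carry over. Pictures are saved under pics/ and viewed, at most 10 in all, crops included, and the job is handed in when it is done.

Besides the shell and the picture viewer there is one more tool, called after "Emit:" as a command line: name --argument value ..., lists and objects as JSON in quotes. drive_tool: Moves the arm, as the interface text tells. Its arguments: {"type":"object","properties":{"moves":{"type":"array","items":{"type":"object","properties":{"xyz":{"type":"array","items":{"type":"number"}},"yaw":{"type":"number"},"fingers":{"type":"number"}}}},"newtons":{"type":"number"}},"required":["moves"]}

```bash
mkdir -p pics; cat > h.py <<'E'
from workcell import robot
import numpy as np, cv2
from scipy.spatial.transform import Rotation as R
def cap(n,f):
    c=robot.capture(n); cv2.imwrite('pics/'+f,c['image'][:,:,::-1]); np.save('pics/'+f+'.npy',c,allow_pickle=True); return c
def ray(c,u,v,z):
    d=R.from_rotvec(c['orientation']).as_matrix()@np.array([(u-c['cx'])/c['fx'],(v-c['cy'])/c['fy'],1])
    p=np.array(c['xyz']); return p+d*(z-p[2])/d[2]
def proj(c,P):
    q=R.from_rotvec(c['orientation']).as_matrix().T@(np.array(P)-c['xyz']); return np.array([c['fx']*q[0]/q[2]+c['cx'],c['fy']*q[1]/q[2]+c['cy']])
E
python3 - <<'E'
from h import *
a=cap('top','t1.png');b=cap('side','s1.png')
for c in(a,b): print(c['xyz'],c['orientation'],c['fx'],c['cx'],c['cy'])
s=robot.sense();print(s['ee_pos'],s['eef_rot'],s['finger_gap'],robot.grip_point_offset,s['time_s'])
E
```

```text
[0.38251529 0.0561619  1.26653593] [-2.15523777  2.18288095 -0.11687789] 540.3665381278247 287.3611732717692 209.7838031879173
[0.98646926 0.62534131 0.61091771] [-0.91891371 -2.40520236  1.20420614] 424.1538889684986 279.0947333655657 221.1396249141702
[ 0.21963891 -0.47645485  0.22611161] [-3.06730769e+00 -6.72719339e-01  1.92886867e-04] 0.09182105405540979 0.0188 0.1
```

View pics/t1.png

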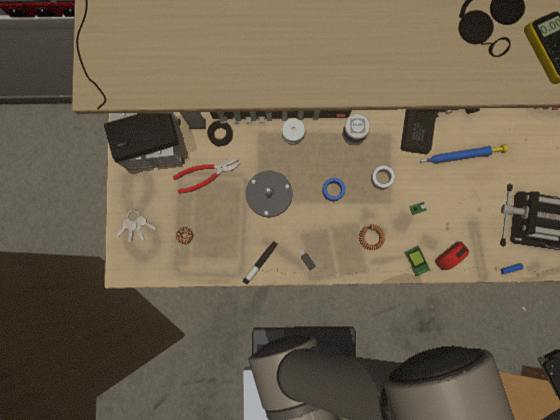

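View pics/s1.png

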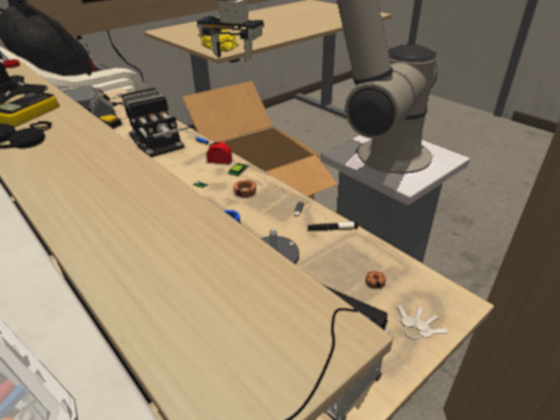

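The top view shows the larger choke at (372,237), the plain bush at (383,177), the blue look-alike at (334,189), the mount at (269,193) and the small choke at (185,236). A raised shelf starts above row ~108. The side view confirms the shelf and shows the mount at about (280,245).

```bash
python3 - <<'E'
from h import *
a=np.load('pics/t1.png.npy',allow_pickle=True).item();b=np.load('pics/s1.png.npy',allow_pickle=True).item()
im=a['image'];hsv=cv2.cvtColor(im,cv2.COLOR_RGB2HSV)
H,S,V=[hsv[...,i].astype(int) for i in range(3)]
cop=((H<14)&(S>110)&(V>50)); alu=((S<60)&(V>140)); dark=((S<70)&(V<120))
def blob(m,u,v,r,z,name):
    w=np.zeros(m.shape,np.uint8); w[v-r:v+r+1,u-r:u+r+1]=m[v-r:v+r+1,u-r:u+r+1]
    w=cv2.morphologyEx(w,cv2.MORPH_CLOSE,np.ones((3,3)))
    c=max(cv2.findContours(w,0,1)[0],key=cv2.contourArea); e=cv2.fitEllipse(cv2.convexHull(c)); (cu,cv_),rr=cv2.minEnclosingCircle(c)
    p=ray(a,*e[0],z); print(name,np.round(e[0],1),np.round(e[1],1),'p',p.round(4),'dia',np.array(e[1])*(a['xyz'][2]-z)/a['fx'],'circ',cu,cv_,rr)
    return p
blob(cop,372,237,20,.018,'choke')
blob(cop,185,236,14,.012,'small')
blob(alu,383,177,18,.024,'bush')
blob(dark,269,193,32,.012,'base')
# shelf edge under several heights
for z in (.2,.3,.4): print(z,ray(a,280,108,z).round(3))
s=np.hstack([im[150:262,330:420],im[150:262,225:315]]);cv2.imwrite('pics/c1.png',cv2.resize(s[:,:,::-1],None,fx=4.4,fy=4.4,interpolation=2))
# projection to side view
for P in([.4,0,.1],):print(proj(b,P))
E
```

```text
choke [371.8 236.8] [24.4 25.1] p [ 0.4484 -0.143   0.018 ] dia [0.0564674  0.05797378] circ 371.7391357421875 237.0 12.759687423706055
small [183.9 235. ] [16.  16.2] p [0.4583 0.2925 0.012 ] dia [0.03709766 0.03770821] circ 183.91175842285156 234.91175842285156 8.182806015014648
bush [383.4 175.8] [21.6 22.1] p [ 0.5897 -0.1732  0.024 ] dia [0.04971733 0.05078605] circ 383.599609375 175.75286865234375 11.246185302734375
base [268.5 193.2] [46.4 46.8] p [0.5538 0.095  0.012 ] dia [0.10762673 0.1086365 ] circ 268.4972839355469 193.3726348876953 23.505769729614258
0.2 [0.702 0.064 0.2  ]
0.3 [0.672 0.064 0.3  ]
0.4 [0.642 0.063 0.4  ]
[295.09708803 173.32998587]
```

View pics/c1.png

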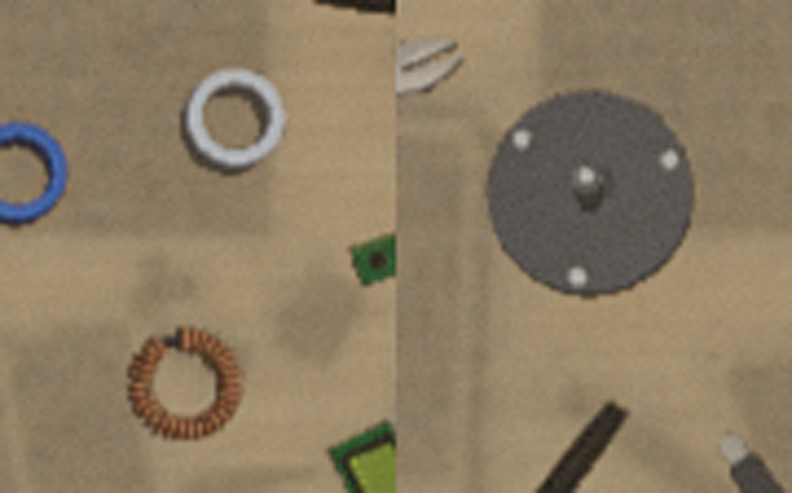

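All measurements agree with the given sizes. The crop shows the choke at (187,383), the bush at (235,120) and the post at about (588,185). First I'll align the tool with the world axes, then move over the choke.

Emit:
drive_tool --moves '[{"xyz": [0,0,0],"yaw": 0.108,"fingers": 1},{"xyz": [0,0,0],"yaw": 0.108,"fingers": 1},{"xyz": [0,0,0],"yaw": 0.108,"fingers": 1},{"xyz": [0,0,0],"yaw": 0.107,"fingers": 1},{"xyz": [0,0,0],"yaw": 0,"fingers": 1}]' --newtons 25

```text
time_s: 0.52
ee_pos: [0.2197, -0.4766, 0.2263]
eef_rot: [-3.141, 0.005, 0.0]
ft_force: [0.1, 0.1, -0.4]
finger_gap: 0.0915
finger_force: 0.0
```

```bash
python3 - <<'E'
from h import *
a=np.load('pics/t1.png.npy',allow_pickle=True).item();b=np.load('pics/s1.png.npy',allow_pickle=True).item()
for z in (.1,.2,.3,.4,.5): print(z,ray(a,75,108,z).round(3),proj(b,ray(a,75,108,z)).round(0))
s=robot.sense();print(s['ee_pos'],R.from_rotvec(s['eef_rot']).as_matrix().round(3))
E
```

```text
0.1 [0.737 0.519 0.1  ] [386. 438.]
0.2 [0.707 0.479 0.2  ] [386. 351.]
0.3 [0.676 0.439 0.3  ] [386. 256.]
0.4 [0.646 0.4   0.4  ] [386. 152.]
0.5 [0.616 0.36  0.5  ] [386.  37.]
[ 0.21966291 -0.47661384  0.22634661] [[ 1.    -0.003 -0.   ]
 [-0.003 -1.     0.001]
 [-0.    -0.001 -1.   ]]
```

Emit:
drive_tool --moves '[{"xyz": [1.53,-2.22,0],"yaw": 0,"fingers": 1},{"xyz": [1.53,-2.22,0],"yaw": 0,"fingers": 1},{"xyz": [1.53,-2.22,0],"yaw": 0,"fingers": 1},{"xyz": [1.53,-2.22,0],"yaw": 0,"fingers": 1},{"xyz": [1.53,-2.22,0],"yaw": 0,"fingers": 1}]'

```text
time_s: 0.93
ee_pos: [0.2966, -0.3646, 0.2265]
eef_rot: [-3.141, -0.007, 0.0]
ft_force: [0.6, -0.2, -0.2]
finger_gap: 0.0922
finger_force: 0.0
```

Emit:
drive_tool --moves '[{"xyz": [1.53,-2.22,0],"yaw": 0,"fingers": 1},{"xyz": [1.53,-2.22,0],"yaw": 0,"fingers": 1},{"xyz": [1.53,-2.22,0],"yaw": 0,"fingers": 1},{"xyz": [1.53,-2.22,0],"yaw": 0,"fingers": 1},{"xyz": [1.53,-2.22,0],"yaw": 0,"fingers": 1}]'

```text
time_s: 1.35
ee_pos: [0.373, -0.2534, 0.2266]
eef_rot: [-3.141, -0.007, 0.0]
ft_force: [-0.3, -0.0, -0.1]
finger_gap: 0.0919
finger_force: 0.0
```

Emit:
drive_tool --moves '[{"xyz": [1.53,-2.22,0],"yaw": 0,"fingers": 1},{"xyz": [1.53,-2.22,0],"yaw": 0,"fingers": 1},{"xyz": [1.53,-2.22,0],"yaw": 0,"fingers": 1},{"xyz": [1.53,-2.22,0],"yaw": 0,"fingers": 1},{"xyz": [1.53,-2.22,0],"yaw": 0,"fingers": 1}]'

```text
time_s: 1.77
ee_pos: [0.4494, -0.1423, 0.2266]
eef_rot: [-3.142, -0.007, 0.0]
ft_force: [0.3, -0.2, -0.0]
finger_gap: 0.0919
finger_force: 0.0
```

```bash
python3 - <<'E'
from h import *
c=cap('wrist','w1.png');s=robot.sense();print(s['ee_pos'],c['xyz'],c['orientation'])
for P in([.4484,-.143,.024],[.5897,-.1732,.028]): print(proj(c,P))
E
```

```text
[ 0.45140669 -0.13914718  0.2266146 ] [ 0.5199731  -0.14228982  0.38551172] [ 2.08168923 -2.07318096 -0.2794817 ]
[280.46971402 181.75050633]
[314.5706919   28.94722097]
```

View pics/w1.png

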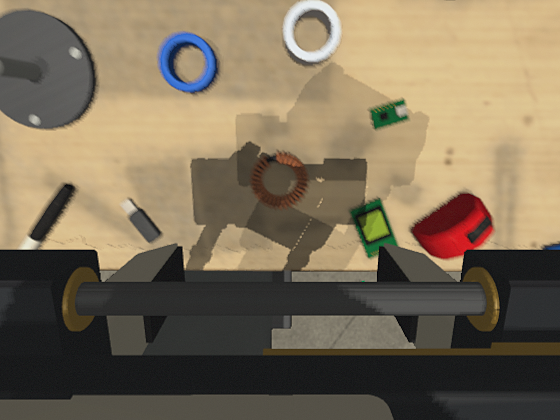

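The wrist view shows the choke at (279,180) and the bush at (312,32), matching the projected points to about 1 mm. Now I'll descend.

Emit:
drive_tool --moves '[{"xyz": [-0.3,0.4,2],"yaw": 0,"fingers": 1},{"xyz": [0,0,3],"yaw": 0,"fingers": 1},{"xyz": [0,0,3],"yaw": 0,"fingers": 1},{"xyz": [0,0,3],"yaw": 0,"fingers": 1},{"xyz": [0,0,3],"yaw": 0,"fingers": 1}]'

```text
time_s: 2.23
ee_pos: [0.4457, -0.1476, 0.0855]
eef_rot: [3.141, 0.007, 0.001]
ft_force: [1.2, -0.0, 0.1]
finger_gap: 0.092
finger_force: 0.0
```

Emit:
drive_tool --moves '[{"xyz": [0,0,2],"yaw": 0,"fingers": 1},{"xyz": [0,0,2],"yaw": 0,"fingers": 1},{"xyz": [0,0,1],"yaw": 0,"fingers": 1},{"xyz": [0,0,0],"yaw": 0,"fingers": 1},{"xyz": [0,0,0],"yaw": 0,"fingers": 1}]'

```text
time_s: 2.65
ee_pos: [0.4457, -0.1476, 0.0364]
eef_rot: [-3.141, -0.004, 0.002]
ft_force: [-0.5, 0.4, 0.8]
finger_gap: 0.0915
finger_force: 0.0
```

Emit:
drive_tool --moves '[{"xyz": [0.27,-0.46,0],"yaw": 0,"fingers": 1},{"xyz": [0,0,1.5],"yaw": 0,"fingers": 1},{"xyz": [0,0,1.2],"yaw": 0,"fingers": 1},{"xyz": [0,0,0.5],"yaw": 0,"fingers": 1},{"xyz": [0,0,0],"yaw": 0,"fingers": 1}]'

```text
time_s: 3.07
ee_pos: [0.4487, -0.1428, 0.0047]
eef_rot: [-3.141, -0.003, 0.001]
ft_force: [-0.6, -0.2, -0.2]
finger_gap: 0.0919
finger_force: 0.0
```

Emit:
drive_tool --moves '[{"xyz": [0,0,0],"yaw": 0,"fingers": 0.6},{"xyz": [0,0,0],"yaw": 0,"fingers": 0.5},{"xyz": [0,0,0],"yaw": 0,"fingers": 0.5},{"xyz": [0,0,0],"yaw": 0,"fingers": 0.5},{"xyz": [0,0,0],"yaw": 0,"fingers": 0.5}]' --newtons 25

```text
time_s: 3.48
ee_pos: [0.4489, -0.1432, 0.0051]
eef_rot: [3.141, 0.001, 0.001]
ft_force: [-0.3, -0.4, -0.5]
finger_gap: 0.0627
finger_force: 0.0
```

Emit:
drive_tool --moves '[{"xyz": [0,0,0],"yaw": 0,"fingers": 0.4},{"xyz": [0,0,0],"yaw": 0,"fingers": 0.4},{"xyz": [0,0,0],"yaw": 0,"fingers": 0.4},{"xyz": [0,0,0],"yaw": 0,"fingers": 0.4},{"xyz": [0,0,0],"yaw": 0,"fingers": 0.4}]'

```text
time_s: 3.9
ee_pos: [0.4488, -0.1431, 0.005]
eef_rot: [3.141, 0.001, 0.001]
ft_force: [-1.2, -0.4, 4.8]
finger_gap: 0.0591
finger_force: 25.0
```

Emit:
drive_tool --moves '[{"xyz": [0,0,-1],"yaw": 0,"fingers": 0.4},{"xyz": [0,0,-2.5],"yaw": 0,"fingers": 0.4},{"xyz": [0,0,-3],"yaw": 0,"fingers": 0.4},{"xyz": [0,0,-3],"yaw": 0,"fingers": 0.4},{"xyz": [0,0,-2.5],"yaw": 0,"fingers": 0.4}]'

```text
time_s: 4.32
ee_pos: [0.4486, -0.143, 0.1268]
eef_rot: [3.141, 0.001, 0.001]
ft_force: [0.6, -0.3, -1.3]
finger_gap: 0.0591
finger_force: 25.0
```

Emit:
drive_tool --moves '[{"xyz": [0.5,-1.2,0],"yaw": 0,"fingers": 0.4},{"xyz": [1,-2.4,0],"yaw": 0,"fingers": 0.4},{"xyz": [1,-2.4,0],"yaw": 0,"fingers": 0.4},{"xyz": [1.2,-2.6,0],"yaw": 0,"fingers": 0.4},{"xyz": [1.2,-2.6,0],"yaw": 0,"fingers": 0.4}]'

```text
time_s: 4.73
ee_pos: [0.4976, -0.0299, 0.1251]
eef_rot: [3.142, 0.0, -0.001]
ft_force: [1.1, 0.6, -0.5]
finger_gap: 0.0592
finger_force: 25.0
```

Emit:
drive_tool --moves '[{"xyz": [1.2,-2.6,0],"yaw": 0,"fingers": 0.4},{"xyz": [1.2,-2.6,0],"yaw": 0,"fingers": 0.4},{"xyz": [1.2,-2.6,0],"yaw": 0,"fingers": 0.4},{"xyz": [1,-2.4,0],"yaw": 0,"fingers": 0.4},{"xyz": [1,-2.4,0],"yaw": 0,"fingers": 0.4}]'

```text
time_s: 5.15
ee_pos: [0.5534, 0.0965, 0.1248]
eef_rot: [3.141, 0.002, -0.001]
ft_force: [0.1, 0.7, -1.2]
finger_gap: 0.0593
finger_force: 25.0
```

Emit:
drive_tool --moves '[{"xyz": [0,-0.6,0],"yaw": 0,"fingers": 0.4},{"xyz": [0,0,0],"yaw": 0,"fingers": 0.4},{"xyz": [0,0,0],"yaw": 0,"fingers": 0.4}]'

```text
time_s: 5.4
ee_pos: [0.5528, 0.1008, 0.1246]
eef_rot: [3.141, 0.003, -0.002]
ft_force: [-0.3, 0.3, -1.8]
finger_gap: 0.0594
finger_force: 25.0
```

```bash
python3 - <<'E'
from h import *
c=cap('wrist','w2.png');s=robot.sense();print(s['ee_pos'])
for P in([.5538,.095,.072],[.5538,.095,.012]): print(proj(c,P))
E
```

```text
[0.55283786 0.10028938 0.12460364]
[289.12970092 225.87871523]
[287.20975546 201.64418544]
```

View pics/w2.png

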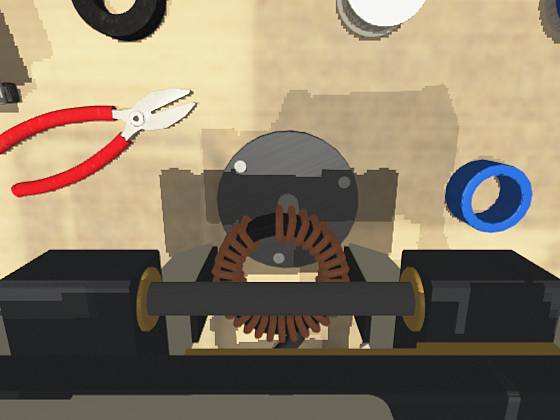

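The wrist view shows the base circle centred near (288,199) and the held choke centred near (281,275), level. The post therefore needs about 5 mm toward -y, which agrees with the TCP numbers.

Emit:
drive_tool --moves '[{"xyz": [0.1,0.53,0],"yaw": 0,"fingers": 0.4},{"xyz": [0,0,1],"yaw": 0,"fingers": 0.4},{"xyz": [0,0,1],"yaw": 0,"fingers": 0.4},{"xyz": [0,0,1.5],"yaw": 0,"fingers": 0.4},{"xyz": [0,0,0],"yaw": 0,"fingers": 0.4}]'

```text
time_s: 5.87
ee_pos: [0.5522, 0.0949, 0.0862]
eef_rot: [3.141, -0.001, -0.01]
ft_force: [-1.1, 0.6, -1.3]
finger_gap: 0.0589
finger_force: 25.0
```

Emit:
drive_tool --moves '[{"xyz": [0,0,0.6],"yaw": 0,"fingers": 0.4},{"xyz": [0,0,0.6],"yaw": 0,"fingers": 0.4},{"xyz": [0,0,0.6],"yaw": 0,"fingers": 0.4},{"xyz": [0,0,0.6],"yaw": 0,"fingers": 0.4},{"xyz": [0,0,0],"yaw": 0,"fingers": 0.4}]'

```text
time_s: 6.28
ee_pos: [0.5538, 0.0957, 0.0644]
eef_rot: [3.141, 0.001, -0.003]
ft_force: [-0.0, 0.5, -1.9]
finger_gap: 0.059
finger_force: 25.0
```

Emit:
drive_tool --moves '[{"xyz": [0,0,1],"yaw": 0,"fingers": 0.4},{"xyz": [0,0,1],"yaw": 0,"fingers": 0.4},{"xyz": [0,0,1],"yaw": 0,"fingers": 0.4},{"xyz": [0,0,0.9],"yaw": 0,"fingers": 0.4},{"xyz": [0,0,0.4],"yaw": 0,"fingers": 0.4}]'

```text
time_s: 6.7
ee_pos: [0.5535, 0.0957, 0.0208]
eef_rot: [3.141, 0.001, -0.004]
ft_force: [-0.7, 0.0, -1.5]
finger_gap: 0.0589
finger_force: 25.0
```

Emit:
drive_tool --moves '[{"xyz": [0,0,0.1],"yaw": 0,"fingers": 0.4},{"xyz": [0,0,0.1],"yaw": 0,"fingers": 0.4},{"xyz": [0,0,0.1],"yaw": 0,"fingers": 0.4},{"xyz": [0,0,0],"yaw": 0,"fingers": 0.4},{"xyz": [0,0,0],"yaw": 0,"fingers": 0.4}]'

```text
time_s: 7.12
ee_pos: [0.5548, 0.0957, 0.0201]
eef_rot: [3.142, 0.001, 0.001]
ft_force: [-0.8, -0.5, -1.5]
finger_gap: 0.0588
finger_force: 25.0
```

Emit:
drive_tool --moves '[{"xyz": [0,0,0.15],"yaw": 0,"fingers": 0.4},{"xyz": [0,0,0],"yaw": 0,"fingers": 0.4},{"xyz": [0,0,0.15],"yaw": 0,"fingers": 0.4},{"xyz": [0,0,0],"yaw": 0,"fingers": 0.4}]'

```text
time_s: 7.45
ee_pos: [0.5547, 0.0957, 0.017]
eef_rot: [3.142, 0.001, 0.001]
ft_force: [-0.4, -0.6, 1.8]
finger_gap: 0.0592
finger_force: 25.0
```

Emit:
drive_tool --moves '[{"xyz": [0,0,0.1],"yaw": 0,"fingers": 0.4},{"xyz": [0,0,0],"yaw": 0,"fingers": 0.4}]'

```text
time_s: 7.62
ee_pos: [0.5547, 0.0957, 0.017]
eef_rot: [3.141, 0.001, 0.002]
ft_force: [-3.3, -1.8, 10.5]
finger_gap: 0.0592
finger_force: 25.0
```

Seated: the push is 10 N at the expected height. Release and lift.

Emit:
drive_tool --moves '[{"xyz": [0,0,-0.1],"yaw": 0,"fingers": 0.8},{"xyz": [0,0,0],"yaw": 0,"fingers": 1},{"xyz": [0,0,0],"yaw": 0,"fingers": 1},{"xyz": [0,0,0],"yaw": 0,"fingers": 1},{"xyz": [0,0,0],"yaw": 0,"fingers": 1}]'

```text
time_s: 8.03
ee_pos: [0.5544, 0.0957, 0.0165]
eef_rot: [3.142, 0.001, -0.0]
ft_force: [-0.4, -0.3, 0.1]
finger_gap: 0.0877
finger_force: 0.0
```

Emit:
drive_tool --moves '[{"xyz": [0,0,-1],"yaw": 0,"fingers": 1},{"xyz": [0,0,-3],"yaw": 0,"fingers": 1},{"xyz": [0,0,-3],"yaw": 0,"fingers": 1},{"xyz": [0,0,-3],"yaw": 0,"fingers": 1},{"xyz": [0,0,-2],"yaw": 0,"fingers": 1}]'

```text
time_s: 8.45
ee_pos: [0.5554, 0.0958, 0.1403]
eef_rot: [-3.142, -0.001, -0.006]
ft_force: [1.1, -0.4, 0.4]
finger_gap: 0.0919
finger_force: 0.0
```

Emit:
drive_tool --moves '[{"xyz": [0,1.5,0],"yaw": 0,"fingers": 1},{"xyz": [0.4,2.7,0],"yaw": 0,"fingers": 1},{"xyz": [0.4,2.7,0],"yaw": 0,"fingers": 1},{"xyz": [0.4,2.7,0],"yaw": 0,"fingers": 1},{"xyz": [0.4,2.7,0],"yaw": 0,"fingers": 1}]'

```text
time_s: 8.87
ee_pos: [0.5707, -0.0283, 0.1376]
eef_rot: [3.141, 0.002, 0.001]
ft_force: [-0.1, -0.7, 0.4]
finger_gap: 0.092
finger_force: 0.0
```

Emit:
drive_tool --moves '[{"xyz": [0.4,2.7,0],"yaw": 0,"fingers": 1},{"xyz": [0.4,2.7,0],"yaw": 0,"fingers": 1},{"xyz": [0.4,2.7,0],"yaw": 0,"fingers": 1},{"xyz": [0.4,2.7,0],"yaw": 0,"fingers": 1},{"xyz": [0.2,2,0],"yaw": 0,"fingers": 1}]'

```text
time_s: 9.28
ee_pos: [0.5889, -0.1576, 0.1374]
eef_rot: [3.141, -0.0, 0.001]
ft_force: [-0.8, 0.3, -0.4]
finger_gap: 0.0915
finger_force: 0.0
```

Emit:
drive_tool --moves '[{"xyz": [0,1.5,0],"yaw": 0,"fingers": 1},{"xyz": [0,0,0],"yaw": 0,"fingers": 1},{"xyz": [0,0,0],"yaw": 0,"fingers": 1}]'

```text
time_s: 9.53
ee_pos: [0.5884, -0.1703, 0.1369]
eef_rot: [-3.141, 0.001, 0.0]
ft_force: [-0.3, 0.6, 0.3]
finger_gap: 0.0921
finger_force: 0.0
```

```bash
python3 - <<'E'
from h import *
c=cap('wrist','w3.png');s=robot.sense();print(s['ee_pos'])
a=cap('top','t2.png')
im=cv2.hconcat([c['image'],a['image'][:,180:420]]);cv2.imwrite('pics/m3.png',im[:,:,::-1])
for P in([.5897,-.1732,.028],): print(proj(c,P))
E
```

```text
[ 0.58843488 -0.16948239  0.13685275]
[283.56039066 202.61096401]
```

View pics/m3.png

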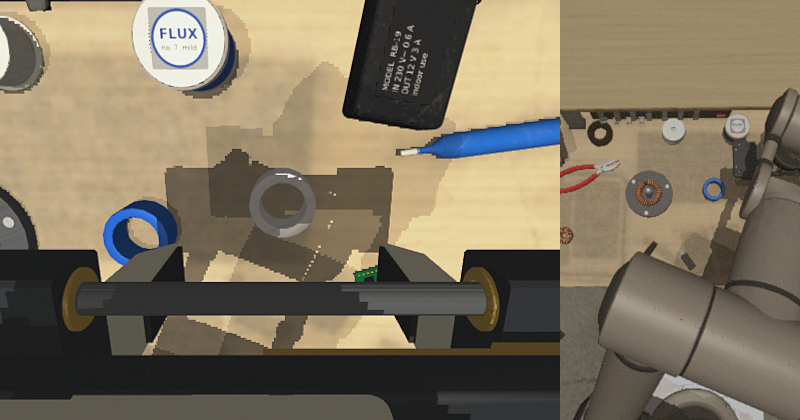

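The wrist view shows the bush at (283,203), as predicted, and the top inset shows the choke around the post. Descend onto the bush.

Emit:
drive_tool --moves '[{"xyz": [0.12,0.37,1],"yaw": 0,"fingers": 1},{"xyz": [0,0,2.5],"yaw": 0,"fingers": 1},{"xyz": [0,0,2.5],"yaw": 0,"fingers": 1},{"xyz": [0,0,2.5],"yaw": 0,"fingers": 1},{"xyz": [0,0,1],"yaw": 0,"fingers": 1}]'

```text
time_s: 10.05
ee_pos: [0.5879, -0.1721, 0.0378]
eef_rot: [-3.139, -0.003, 0.009]
ft_force: [-1.4, -0.2, 0.2]
finger_gap: 0.0916
finger_force: 0.0
```

Emit:
drive_tool --moves '[{"xyz": [0,0,0.5],"yaw": 0,"fingers": 1},{"xyz": [0,0,0],"yaw": 0,"fingers": 1},{"xyz": [0,0,0],"yaw": 0,"fingers": 1}]'

```text
time_s: 10.3
ee_pos: [0.5906, -0.1739, 0.0376]
eef_rot: [3.141, 0.002, 0.002]
ft_force: [1.1, -0.9, 0.2]
finger_gap: 0.0917
finger_force: 0.0
```

Emit:
drive_tool --moves '[{"xyz": [-0.1,0,1],"yaw": 0,"fingers": 1},{"xyz": [0,0,1],"yaw": 0,"fingers": 1},{"xyz": [0,0,0.8],"yaw": 0,"fingers": 1},{"xyz": [0,0,0.5],"yaw": 0,"fingers": 1},{"xyz": [0,0,0],"yaw": 0,"fingers": 1}]'

```text
time_s: 10.72
ee_pos: [0.588, -0.1736, 0.0021]
eef_rot: [-3.141, -0.001, 0.004]
ft_force: [0.4, 0.5, -0.4]
finger_gap: 0.0921
finger_force: 0.0
```

Emit:
drive_tool --moves '[{"xyz": [0,0,0],"yaw": 0,"fingers": 0.4},{"xyz": [0,0,0],"yaw": 0,"fingers": 0.4},{"xyz": [0,0,0],"yaw": 0,"fingers": 0.4},{"xyz": [0,0,0],"yaw": 0,"fingers": 0.4},{"xyz": [0,0,0],"yaw": 0,"fingers": 0.4}]'

```text
time_s: 11.13
ee_pos: [0.5891, -0.174, 0.0041]
eef_rot: [3.141, 0.001, 0.001]
ft_force: [0.8, -0.3, -0.0]
finger_gap: 0.0628
finger_force: 0.0
```

Emit:
drive_tool --moves '[{"xyz": [0,0,0],"yaw": 0,"fingers": 0.4},{"xyz": [0,0,0],"yaw": 0,"fingers": 0.4},{"xyz": [0,0,0],"yaw": 0,"fingers": 0.4},{"xyz": [0,0,0],"yaw": 0,"fingers": 0.4}]'

```text
time_s: 11.47
ee_pos: [0.589, -0.1739, 0.0039]
eef_rot: [3.141, 0.001, 0.0]
ft_force: [0.5, 0.8, 1.8]
finger_gap: 0.0503
finger_force: 25.0
```

Emit:
drive_tool --moves '[{"xyz": [0,0,-1],"yaw": 0,"fingers": 0.4},{"xyz": [0,0,-3],"yaw": 0,"fingers": 0.4},{"xyz": [0,0,-3.5],"yaw": 0,"fingers": 0.4},{"xyz": [0,0,-3.5],"yaw": 0,"fingers": 0.4},{"xyz": [0,0,-2.5],"yaw": 0,"fingers": 0.4}]'

```text
time_s: 11.88
ee_pos: [0.5896, -0.1743, 0.1426]
eef_rot: [3.14, 0.001, 0.005]
ft_force: [0.7, 0.2, -0.7]
finger_gap: 0.0505
finger_force: 25.0
```

Emit:
drive_tool --moves '[{"xyz": [0,-1.2,0],"yaw": 0,"fingers": 0.4},{"xyz": [-0.4,-2.6,0],"yaw": 0,"fingers": 0.4},{"xyz": [-0.4,-2.6,0],"yaw": 0,"fingers": 0.4},{"xyz": [-0.4,-2.6,0],"yaw": 0,"fingers": 0.4},{"xyz": [-0.4,-2.6,0],"yaw": 0,"fingers": 0.4}]'

```text
time_s: 12.3
ee_pos: [0.572, -0.0566, 0.1386]
eef_rot: [-3.141, -0.001, 0.001]
ft_force: [1.5, 0.0, -0.9]
finger_gap: 0.0505
finger_force: 25.0
```

Emit:
drive_tool --moves '[{"xyz": [-0.4,-2.6,0],"yaw": 0,"fingers": 0.4},{"xyz": [-0.4,-2.6,0],"yaw": 0,"fingers": 0.4},{"xyz": [-0.4,-2.6,0],"yaw": 0,"fingers": 0.4},{"xyz": [-0.4,-2.6,0],"yaw": 0,"fingers": 0.4},{"xyz": [-0.2,-2.6,0],"yaw": 0,"fingers": 0.4}]'

```text
time_s: 12.72
ee_pos: [0.5536, 0.0735, 0.1386]
eef_rot: [3.142, 0.001, -0.002]
ft_force: [-0.3, -0.0, -1.5]
finger_gap: 0.0503
finger_force: 25.0
```

Emit:
drive_tool --moves '[{"xyz": [0,-2,0],"yaw": 0,"fingers": 0.4},{"xyz": [0,-0.3,0],"yaw": 0,"fingers": 0.4},{"xyz": [0,0,0],"yaw": 0,"fingers": 0.4},{"xyz": [0,0,0],"yaw": 0,"fingers": 0.4}]'

```text
time_s: 13.05
ee_pos: [0.5545, 0.0947, 0.1386]
eef_rot: [3.141, 0.002, -0.001]
ft_force: [0.5, -0.7, -1.1]
finger_gap: 0.0503
finger_force: 25.0
```

```bash
python3 - <<'E'
from h import *
c=cap('wrist','w4.png');s=robot.sense();print(s['ee_pos'])
a=cap('side','s4.png')
cr=cv2.resize(a['image'][160:300,220:340],(240,280))
im=cv2.hconcat([c['image'],cv2.copyMakeBorder(cr,0,140,0,0,0)]);cv2.imwrite('pics/m4.png',im[:,:,::-1])
for P in([.5538,.095,.072],): print(proj(c,P))
E
```

```text
[0.55460875 0.09424047 0.13859848]
[279.16915876 221.69141984]
```

View pics/m4.png

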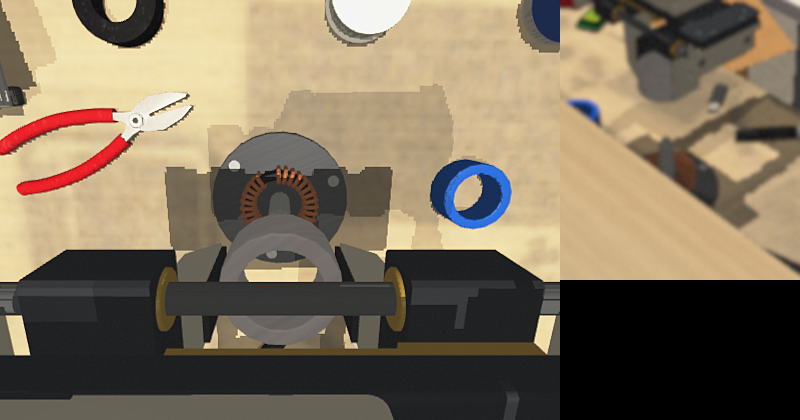

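The wrist view shows the choke flat around the post at (280,200), with the bush held above it at column 281 and aligned. Lower it.

Emit:
drive_tool --moves '[{"xyz": [0,0,1],"yaw": 0,"fingers": 0.4},{"xyz": [0,0,1.5],"yaw": 0,"fingers": 0.4},{"xyz": [0,0,1.5],"yaw": 0,"fingers": 0.4},{"xyz": [0,0,0.8],"yaw": 0,"fingers": 0.4},{"xyz": [0,0,0],"yaw": 0,"fingers": 0.4}]'

```text
time_s: 13.57
ee_pos: [0.5533, 0.0943, 0.0883]
eef_rot: [3.141, -0.0, -0.007]
ft_force: [0.4, 0.6, -1.7]
finger_gap: 0.0505
finger_force: 25.0
```

Emit:
drive_tool --moves '[{"xyz": [0,0,0.6],"yaw": 0,"fingers": 0.4},{"xyz": [0,0,0.6],"yaw": 0,"fingers": 0.4},{"xyz": [0,0,0.6],"yaw": 0,"fingers": 0.4},{"xyz": [0,0,0.6],"yaw": 0,"fingers": 0.4},{"xyz": [0,0,0],"yaw": 0,"fingers": 0.4}]'

```text
time_s: 13.98
ee_pos: [0.554, 0.095, 0.0655]
eef_rot: [3.141, 0.001, -0.003]
ft_force: [-0.3, 0.3, -1.6]
finger_gap: 0.0506
finger_force: 25.0
```

Emit:
drive_tool --moves '[{"xyz": [0,0,0.7],"yaw": 0,"fingers": 0.4},{"xyz": [0,0,0.7],"yaw": 0,"fingers": 0.4},{"xyz": [0,0,0.5],"yaw": 0,"fingers": 0.4},{"xyz": [0,0,0],"yaw": 0,"fingers": 0.4},{"xyz": [0,0,0],"yaw": 0,"fingers": 0.4}]'

```text
time_s: 14.4
ee_pos: [0.5545, 0.095, 0.0473]
eef_rot: [3.141, 0.001, -0.001]
ft_force: [-0.6, 0.8, -0.0]
finger_gap: 0.0506
finger_force: 25.0
```

Emit:
drive_tool --moves '[{"xyz": [0,0,0.2],"yaw": 0,"fingers": 0.4},{"xyz": [0,0,0],"yaw": 0,"fingers": 0.4},{"xyz": [0,0,0.15],"yaw": 0,"fingers": 0.4},{"xyz": [0,0,0],"yaw": 0,"fingers": 0.4},{"xyz": [0,0,0],"yaw": 0,"fingers": 0.4}]'

```text
time_s: 14.82
ee_pos: [0.5547, 0.095, 0.0442]
eef_rot: [3.142, 0.001, 0.0]
ft_force: [0.3, 0.3, -0.9]
finger_gap: 0.0507
finger_force: 25.0
```

Emit:
drive_tool --moves '[{"xyz": [0,0,0.15],"yaw": 0,"fingers": 0.4},{"xyz": [0,0,0],"yaw": 0,"fingers": 0.4},{"xyz": [0,0,0.1],"yaw": 0,"fingers": 0.4},{"xyz": [0,0,0],"yaw": 0,"fingers": 0.4}]'

```text
time_s: 15.15
ee_pos: [0.5546, 0.095, 0.0415]
eef_rot: [3.141, 0.001, -0.0]
ft_force: [0.1, 0.1, -2.0]
finger_gap: 0.0504
finger_force: 25.0
```

Emit:
drive_tool --moves '[{"xyz": [0,0,0.1],"yaw": 0,"fingers": 0.4},{"xyz": [0,0,0],"yaw": 0,"fingers": 0.4}]'

```text
time_s: 15.32
ee_pos: [0.5546, 0.095, 0.0405]
eef_rot: [3.141, 0.001, -0.0]
ft_force: [0.4, 0.4, -1.0]
finger_gap: 0.0505
finger_force: 25.0
```

Emit:
drive_tool --moves '[{"xyz": [0,0,0.1],"yaw": 0,"fingers": 0.4},{"xyz": [0,0,0],"yaw": 0,"fingers": 0.4},{"xyz": [0,0,0],"yaw": 0,"fingers": 0.4}]'

```text
time_s: 15.57
ee_pos: [0.5548, 0.095, 0.0399]
eef_rot: [3.142, 0.001, 0.001]
ft_force: [-0.7, -0.2, 1.7]
finger_gap: 0.0507
finger_force: 25.0
```

Emit:
drive_tool --moves '[{"xyz": [0,0,0.08],"yaw": 0,"fingers": 0.4},{"xyz": [0,0,0],"yaw": 0,"fingers": 0.4}]'

```text
time_s: 15.73
ee_pos: [0.5548, 0.095, 0.0399]
eef_rot: [3.141, 0.001, 0.001]
ft_force: [-3.5, -0.4, 8.9]
finger_gap: 0.0507
finger_force: 25.0
```

Seated on the choke with 9 N. Release, rise and look.

Emit:
drive_tool --moves '[{"xyz": [0,0,-0.08],"yaw": 0,"fingers": 0.8},{"xyz": [0,0,0],"yaw": 0,"fingers": 1},{"xyz": [0,0,0],"yaw": 0,"fingers": 1},{"xyz": [0,0,0],"yaw": 0,"fingers": 1},{"xyz": [0,0,0],"yaw": 0,"fingers": 1}]'

```text
time_s: 16.15
ee_pos: [0.5546, 0.095, 0.0395]
eef_rot: [3.141, 0.001, -0.001]
ft_force: [0.3, -0.3, 0.1]
finger_gap: 0.0791
finger_force: 0.0
```

Emit:
drive_tool --moves '[{"xyz": [0,0,-1],"yaw": 0,"fingers": 1},{"xyz": [0,0,-3],"yaw": 0,"fingers": 1},{"xyz": [0,0,-3],"yaw": 0,"fingers": 1},{"xyz": [0,0,-3],"yaw": 0,"fingers": 1},{"xyz": [0,0,-1],"yaw": 0,"fingers": 1}]'

```text
time_s: 16.57
ee_pos: [0.5568, 0.0952, 0.1549]
eef_rot: [-3.141, -0.001, -0.012]
ft_force: [1.2, 0.5, 0.8]
finger_gap: 0.0919
finger_force: 0.0
```

Emit:
drive_tool --moves '[{"xyz": [-2,0,0],"yaw": 0,"fingers": 1},{"xyz": [-3,0,0],"yaw": 0,"fingers": 1},{"xyz": [-2,0,0],"yaw": 0,"fingers": 1},{"xyz": [0,0,0],"yaw": 0,"fingers": 1},{"xyz": [0,0,0],"yaw": 0,"fingers": 1}]'

```text
time_s: 16.98
ee_pos: [0.4842, 0.095, 0.1502]
eef_rot: [3.142, 0.001, 0.001]
ft_force: [0.8, -0.1, -0.2]
finger_gap: 0.0919
finger_force: 0.0
```

```bash
python3 - <<'E'
from h import *
c=cap('wrist','w5.png');a=cap('side','s5.png')
cr=cv2.resize(a['image'][160:300,220:340],(240,280))
im=cv2.hconcat([c['image'],cv2.copyMakeBorder(cr,0,140,0,0,0)]);cv2.imwrite('pics/m5.png',im[:,:,::-1])
for z in(.012,.036,.064,.072): print(proj(c,[.5545,.095,z]),proj(a,[.5545,.095,z]))
E
```

```text
[279.84801632 109.34655534] [272.37537147 251.06153127]
[279.83379852 109.36403765] [272.0554255  242.46322717]
[279.81369324 109.38875927] [271.66874875 232.07158427]
[279.80707701 109.39689463] [271.55550734 229.02830787]
```

View pics/m5.png

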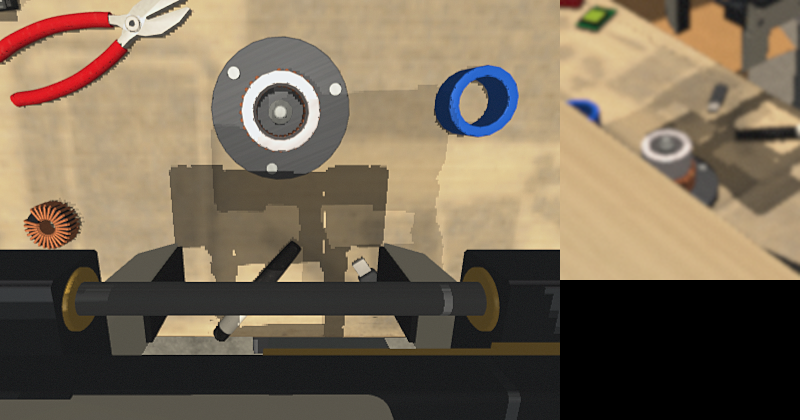

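The wrist view shows the bush at (281,110) concentric on the choke and post. The side inset shows it stacked flat. The small choke and blue ring are untouched.

```bash
python3 -c "
from workcell import robot
print(robot.job_done())"
```

```text
the job is handed in; nothing more can be done
None
```

The larger choke lies flat on the base and the bush sits flat on top of it, both lowered all the way before release; the small choke and blue ring were left alone, and the job was handed in at about 17 s.

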